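# Empty the badge tub and pile up the notebooks for pressing

## Task

Get this notebook order ready: lift the upturned steel tub by its grip bar, hold it mouth down over the blue tray and shake it until its weight stops dropping, so that every brass badge caught inside has fallen into the tray, then stand the empty tub mouth down on its wooden rest again. Stack all the notebooks there are flat and squarely on the green press bed, centred and lined up with it with their edges flush to within a centimetre, and finish with the steel weight standing on the middle of the pile. Leave the bowl, jar, brush, knife and bone folder where they are.

Things in the scene. Friction and masses are not known exactly. Their poses are not given: they have to be found in the camera images.
- tray: Shallow blue open tray, fixed, 190 (x) x 170 (y) x 35 mm tall, walls and floor 5 mm. Origin: centre of its underside; x along its long side.
- rest: Brown wooden rest plate on which the tub stands, fixed, 160 (x) x 130 (y) x 10 mm thick. Origin: centre of its underside, on the table; x along its long side.
- tub_grip (a point): Grip point of the upturned steel tub: mid-height of its black grip bar (20 mm thick along x, 70 mm along y, 42 mm high, on the middle of the tub's upward bottom), 22 mm above that bottom, 94 mm above the mouth's rim. Tub 132 (x) x 98 (y) x 72 mm tall without bar, about 0.36 kg, stands on its rest, its x along the rest's x. Axes are the tub's; z up.
- tub_mouth (a point): Middle of the tub's mouth at rim level, straight below the grip; same axes. Inside, at each x end, a rim (+x: 34 mm, 18 deg; -x: 36 mm, 14 deg) slopes down to the 54 mm opening; badges lie there, held by friction, up to two a side. A smooth level carry keeps them; brisk sideways shaking along x walks them down until they drop out. On the rest it is 10 mm above the table.
- badge1_c (a point): Centre of a brass badge plate, 44 (x) x 40 (y) x 7 mm, 0.10 kg; at the start hidden in the tub. None if this badge is absent (2 to 4 are there). z normal to the plate.
- badge2_c (a point): Centre of a brass badge plate, 44 (x) x 40 (y) x 7 mm, 0.10 kg; at the start hidden in the tub. None if this badge is absent (2 to 4 are there). z normal to the plate.
- badge3_c (a point): Centre of a brass badge plate, 44 (x) x 40 (y) x 7 mm, 0.10 kg; at the start hidden in the tub. None if this badge is absent (2 to 4 are there). z normal to the plate.
- badge4_c (a point): Centre of a brass badge plate, 44 (x) x 40 (y) x 7 mm, 0.10 kg; at the start hidden in the tub. None if this badge is absent (2 to 4 are there). z normal to the plate.
- book1_c (a point): Centre (half-way up) of a red slim notebook block, rigid, 140 (x) x 58 (y) x 20 mm thick, 0.14 kg. None if absent (3 or 4 are there). x along its length.
- book2_c (a point): Centre (half-way up) of a blue slim notebook block, rigid, 140 (x) x 58 (y) x 20 mm thick, 0.14 kg. None if absent (3 or 4 are there). x along its length.
- book3_c (a point): Centre (half-way up) of a yellow slim notebook block, rigid, 140 (x) x 58 (y) x 20 mm thick, 0.14 kg. None if absent (3 or 4 are there). x along its length.
- book4_c (a point): Centre (half-way up) of a dark green slim notebook block, rigid, 140 (x) x 58 (y) x 20 mm thick, 0.14 kg. None if absent (3 or 4 are there). x along its length.
- bed_top (a point): Middle of the upper face of the green press bed: a fixed slab 190 (x) x 110 (y) x 12 mm, with a white paper patch of a notebook's outline in its middle. x along its long side; notebooks lie with x along this x, either way round.
- weight_base (a point): Middle of the underside of the steel weight: slab 120 (x) x 52 (y) x 18 mm with a steel grip bar on it (60 mm along x, 20 mm thick along y, 36 mm high), about 0.65 kg.
- weight_grip (a point): Grip point of the steel weight: in its grip bar, 38 mm above its underside (20 mm above the slab). Same axes.
- paste_bowl: White bowl, 140 mm wide, 75 mm tall, a bystander; origin on its underside or axis.
- glue_jar: Amber jar, 64 mm wide, 100 mm tall, a bystander; origin on its underside or axis.
- paste_brush: Brush lying flat, about 190 mm long, a bystander; origin on its underside or axis.
- knife: Red craft knife lying flat, about 160 mm long, a bystander; origin on its underside or axis.
- bone_folder: White flat bone folder, 150 x 24 x 6 mm, a bystander; origin on its underside or axis.

How it is judged:
On the way:
1. the tub is held mouth down above the blue tray (horizontal distance between tub_mouth and tray below 0.07 m and height (world z) of tub_mouth above 0.036 m and angle between tub_mouth's own z axis and vertical below 0.8 rad), for 0.2 s.
At the end, for the whole second after the job is handed in: Badges present: all in the tray. Tub: mouth down on its rest, middles within 25 mm. Notebooks present: one flat pile, each centre within 15 mm of the bed's middle and 10 mm of the others, long sides within 0.1 rad of the bed's. Weight: upright on top, within 20 mm of the bed's middle (x of badge1_c in the frame of tray between -0.09 and 0.09 m and y of badge1_c in the frame of tray between -0.08 and 0.08 m and z of each of badge1_c, badge2_c, badge3_c, badge4_c in the frame of tray below 0.035 m and x of badge2_c in the frame of tray between -0.09 and 0.09 m and y of badge2_c in the frame of tray between -0.08 and 0.08 m and x of badge3_c in the frame of tray between -0.09 and 0.09 m and y of badge3_c in the frame of tray between -0.08 and 0.08 m and x of badge4_c in the frame of tray between -0.09 and 0.09 m and y of badge4_c in the frame of tray between -0.08 and 0.08 m and horizontal distance between each of book1_c, book2_c, book3_c, book4_c and bed_top below 0.015 m and angle between the x axis of each of book1_c, book2_c, book3_c, book4_c and the x axis of bed_top, either way round below 0.1 rad and angle between each of book1_c, book2_c, book3_c, book4_c, weight_base, tub_mouth's own z axis and vertical below 0.08 rad and z of weight_base in the frame of book1_c above 0.007 m and horizontal distance between book1_c and book2_c below 0.01 m and horizontal distance between each of book1_c, book2_c and book3_c below 0.01 m and horizontal distance between each of book1_c, book2_c, book3_c and book4_c below 0.01 m and z of weight_base in the frame of book2_c above 0.007 m and z of weight_base in the frame of book3_c above 0.007 m and z of weight_base in the frame of book4_c above 0.007 m and horizontal distance between weight_base and bed_top below 0.02 m and height (world z) of weight_base below 0.1 m and horizontal distance between tub_mouth and rest below 0.025 m and height (world z) of tub_mouth below 0.014 m); the robot touches nothing.
It fails at once if the paste bowl is pushed more than 40 mm away (distance of paste_bowl from where it was at the start of the episode above 0.04 m).
It fails at once if the glue jar is pushed more than 40 mm away (distance of glue_jar from where it was at the start of the episode above 0.04 m).
It fails at once if the paste brush is pushed more than 40 mm away (distance of paste_brush from where it was at the start of the episode above 0.04 m).
It fails at once if the knife is pushed more than 40 mm away (distance of knife from where it was at the start of the episode above 0.04 m).
It fails at once if the bone folder is pushed more than 40 mm away (distance of bone_folder from where it was at the start of the episode above 0.04 m).
Of badge1, badge2, badge3, badge4 only 2 to 4 are there at a start; the rules pass over those that are not, and their reading is None.
Of book1, book2, book3, book4 only 3 to 4 are there at a start; the rules pass over those that are not, and their reading is None.
At some moment in a run one of book1, book2, book3, book4, weight may be knocked a few centimetres aside while the robot is not near it.
It also fails if it takes over 210 s, if anything falls off the work surface, if the arm or the gripper's body presses on something with over 40 N, if the wrist force passes 120 N, or if a joint passes its speed limit or range.

## Robot

A 6-joint arm with a two-finger parallel gripper is mounted at the origin on the work surface. World frame = base frame: x ahead of the robot, y to its left, z up, the work surface at z = 0. Lengths are in m, angles in rad, forces in N, time in s.
With the tool pointing down it reaches from about 0.375 to 0.975 m from the base axis. Payload 3.8 kg.
Tool frame: the origin (TCP) lies midway between the tips of the shut fingers; the grasp point (between the pads) lies 19 mm behind it; z points along the fingers, y is the line along which they close (so a half turn about z gives the same grasp; the last joint's range is limited). The gripper opens to 88 mm and grips with 3 to 60 N. Pads are 18 mm wide; open, the fingers measure 123 mm over their backs; the gripper's body (75 mm by 187 mm) begins 45 mm behind the grasp point.
Start: joints at [-1.367, 0.264, 1.604, -0, 1.274, -0.037], TCP at [0.161, -0.656, 0.239] pointing down, gripper open.
Joint ranges: [-2.63, 2.63], [-0.94, 2.18], [0.31, 2.57], [-1.31, 4.45], [0, 2.66], [-2.55, 2.55]. Speed limits (rad/s): [2.57, 2.57, 3.14, 3.14, 3.14, 3.14].

## Interface

Orientations are given as a rotation vector (axis times angle).
In Python, from cell import manip, inverse_kinematics, cams, order gives the robot as it stands. Calls block until the motion is done:
- manip.move_pose(position, orientation): joint-space move of the TCP to a pose.
- manip.move_linear(position, rate=0.15, rot=None): straight line of the TCP; rot=None keeps the orientation; rate is the mean speed in m/s.
- manip.set_joints(angles): joint-space move.
- manip.set_gripper(opening, force=None): finger opening in m; force is the grip in N (None keeps the last); returns when the fingers have stopped.
- manip.dwell(seconds).
- inverse_kinematics(position, orientation): joint angles nearest the present ones, or None.
- manip.state(): the state.
- cams.capture(name): name is "side" or "top"; returns a dict with "image" (400x640x3 uint8, blue, green, red), "z_map" (400x640 float32, m along the optical axis (not along the pixel's ray), 0 where there is no reading), "intrinsics" (3x3 intrinsics, pixels), "k1" (the pictures are not rectified: a ray, as slopes to the right and down, at radius r is drawn at 1 + k1 r^2 times it, then the intrinsics apply), "position" and "orientation" of the camera in the world. Camera axes: x right, y down, z forward; pixel columns grow to the right and rows downward; lengths in m; the calibration is good to about 2 mm. A picture is of the moment at which its call begins.
A pose or a line that the arm cannot do raises manip.IKError and nothing moves.
- order.close_job(): hands the job in; it is judged then, once.
The state is a dict: "clock": time; "joint_pos": joint angles; "joint_velocities": joint speeds; "tau": joint torques, N m; "tool_pos": TCP position; "tcp_rot": TCP orientation; "contact_force": force on the tool from outside, world axes, zero at the start; "moment": the same for the moment, N m; "gripper_width": finger opening in m; "grasp_force": force on a finger pad.
Only numpy, scipy, OpenCV 4.12 (cv2) and the standard library are available. Lean on these libraries where they do the work, as an engineer would, in place of code of your own. Each camera call takes 0.05 s, during which the arm holds its last target. There are 200 camera calls.

## Working session

There is one attempt and no reset: what is moved stays moved. The work goes in short steps, each a Python script; the robot and the scene stay as the last script left them, time stands still between calls to the robot, and variables do not carry over. Pictures are saved under pics/ and viewed, at most 14 in all, crops included, and the job is handed in when it is done.

```bash
mkdir -p pics; ls; python3 - <<'E'
from cell import manip, cams
import cv2
print(manip.state())
for n in("side","top"):
    c=cams.capture(n); cv2.imwrite(f"pics/{n}0.png",c["image"]); print(n,c["intrinsics"],c["k1"],c["position"],c["orientation"],c["z_map"].max())
E
```

```text
pics
{'clock': 0.0, 'joint_pos': array([-1.36691447e+00,  2.64719508e-01,  1.60536858e+00, -2.33539544e-05,
        1.27366799e+00, -3.69050390e-02]), 'joint_velocities': array([ 0.00016528, -0.00100468, -0.00011402,  0.00132199,  0.00058211,
        0.00106259]), 'tau': array([-1.75600751e-03, -5.02119505e+01, -3.56873238e+01,  7.25575956e-02,
        2.92367244e-02, -1.87668124e-04]), 'tool_pos': array([ 0.16081074, -0.65484329,  0.23741358]), 'tcp_rot': array([-3.11671235e+00, -3.77066113e-01,  3.18114834e-04]), 'contact_force': array([ 0.06190011, -0.14261673,  0.11894385]), 'moment': array([-0.00632619,  0.04426338, -0.05681424]), 'grasp_force': 0.0, 'gripper_width': 0.0880343453293424}
side [[362.8200804    0.         319.75961461]
 [  0.         362.8200804  203.98836486]
 [  0.           0.           1.        ]] -0.03426183864539453 [0.15602288 0.44884179 0.81537763] [-0.95525958  2.57431454 -0.96992995] 3.3536642
top [[365.65292334   0.         323.7680772 ]
 [  0.         365.65292334 203.33628362]
 [  0.           0.           1.        ]] -0.04818422742222536 [ 0.41687651 -0.04257761  1.17468197] [-2.16099287  2.11421831 -0.12601212] 2.1781812
```

View pics/top0.png

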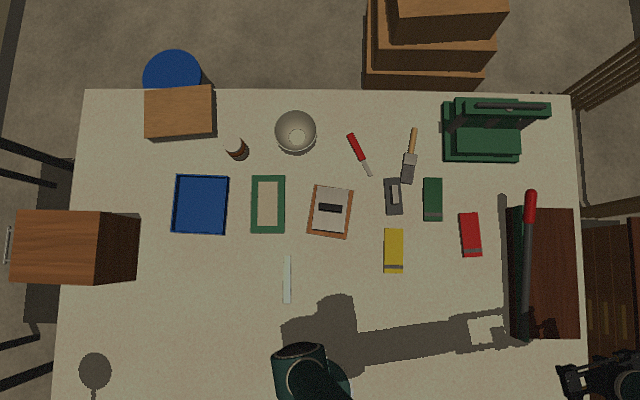

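View pics/side0.png

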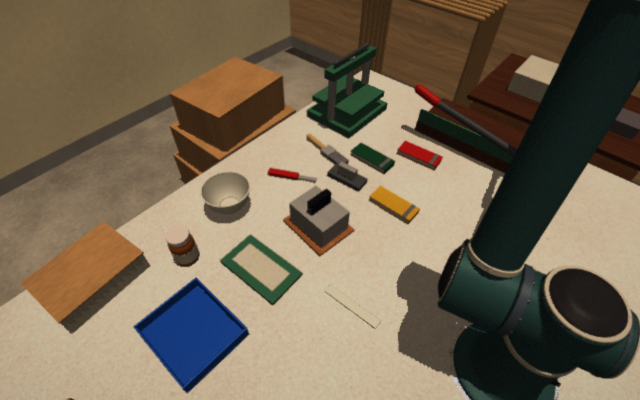

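The top view shows the tray (200,205), the bed (268,204), the tub (331,210), the weight (394,196), and yellow (394,250), green (432,199) and red (471,234) notebooks. No blue notebook is visible so far. The side view agrees.

```bash
cat > h.py <<'E'
from cell import manip, inverse_kinematics, cams, order
import numpy as np, cv2
from scipy.spatial.transform import Rotation as R
def cloud(name="top", pic=None):
    c=cams.capture(name); im=c["image"]; K=c["intrinsics"]; k=c["k1"]
    if pic: cv2.imwrite(f"pics/{pic}.png",im)
    v,u=np.mgrid[:400,:640].astype(float)
    px=np.dstack([u,v]).reshape(-1,1,2)
    xy=cv2.undistortPoints(px,K,np.array([k,0,0,0,0.])).reshape(400,640,2)
    z=c["z_map"]
    P=np.dstack([xy[...,0]*z,xy[...,1]*z,z])@R.from_rotvec(c["orientation"]).as_matrix().T+c["position"]
    P[z==0]=np.nan
    return cv2.cvtColor(im,cv2.COLOR_BGR2HSV),P,im
RNG={"tray":((105,150,40),(125,255,255)),"bed":((60,60,20),(90,255,255)),"red":((172,150,60),(180,255,255)),"red2":((0,170,60),(6,255,255)),
"yellow":((18,120,60),(32,255,255)),"blue":((95,100,40),(125,255,255)),"any":((0,0,0),(180,255,255))}
def rect(hsv,P,col,zlo,zhi,box,long=None):
    """min-area rectangle of points in height band within box (x0,x1,y0,y1): centre, sizes, yaw of long side"""
    m=cv2.inRange(hsv,*[np.array(a) for a in RNG[col]])>0
    if col=="red": m|=cv2.inRange(hsv,*[np.array(a) for a in RNG["red2"]])>0
    with np.errstate(invalid="ignore"):
        m&=(P[...,2]>zlo)&(P[...,2]<zhi)&(P[...,0]>box[0])&(P[...,0]<box[1])&(P[...,1]>box[2])&(P[...,1]<box[3])
    n,l,s,_=cv2.connectedComponentsWithStats(m.astype(np.uint8))
    if n<2: return None
    i=1+np.argmax(s[1:,4]); p=P[l==i]
    c,wh,a=cv2.minAreaRect(p[:,:2].astype(np.float32))
    a=np.radians(a)
    if wh[0]<wh[1]: a+=np.pi/2; wh=wh[::-1]
    a=(a+np.pi/2)%np.pi-np.pi/2
    return np.round([*c,*wh,a,np.median(p[:,2]),len(p)],4)
def down(yaw):   # tool y axis at world angle yaw, pointing down
    return (R.from_euler("z",yaw)*R.from_euler("x",np.pi)).as_rotvec()   # y -> -y: same line up to sign
E
python3 - <<'E'
from h import *
hsv,P,im=cloud()
for uv in[(200,205),(256,204),(268,204),(331,190),(331,208),(394,196),(394,250),(432,195),(471,230),(408,170),(384,184),(500,200),(287,280),(412,140),(360,150),(295,130),(237,145),(392,187)]:
    print(uv,P[uv[1],uv[0]].round(3),hsv[uv[1],uv[0]])
E
```

```text
(200, 205) [0.568 0.39  0.008] [108 156 106]
(256, 204) [0.575 0.206 0.008] [ 67 116  68]
(268, 204) [0.575 0.166 0.014] [ 20  67 138]
(331, 190) [ 0.613 -0.037  0.082] [ 23  46 127]
(331, 208) [ 0.552 -0.038  0.128] [22 65 43]
(394, 196) [ 0.603 -0.232  0.054] [ 21  56 132]
(394, 250) [ 0.437 -0.237  0.02 ] [ 24 187 146]
(432, 195) [ 0.614 -0.359  0.021] [66 94 68]
(471, 230) [ 0.505 -0.481  0.02 ] [  1 191 128]
(408, 170) [ 0.694 -0.283  0.02 ] [14 44 76]
(384, 184) [ 0.647 -0.206  0.021] [170  29  26]
(500, 200) [ 0.606 -0.588 -0.003] [18 56 68]
(287, 280) [0.336 0.096 0.007] [ 42  30 152]
(412, 140) [ 0.797 -0.299  0.015] [ 17 134 137]
(360, 150) [ 0.759 -0.128  0.017] [  2 208 124]
(295, 130) [0.827 0.088 0.006] [ 27  52 148]
(237, 145) [0.744 0.254 0.101] [ 23  55 140]
(392, 187) [ 0.631 -0.226  0.055] [ 20  48 138]
```

```bash
cat >> h.py <<'E'
ITEMS={"tray":("tray",-.02,.06,(.4,.75,.25,.55)),"bed":("bed",.002,.03,(.4,.75,.05,.3)),
"bar":("any",.108,.15,(.45,.68,-.15,.08)),"tubtop":("any",.068,.15,(.4,.72,-.18,.1)),
"wbar":("any",.042,.07,(.53,.68,-.3,-.16)),"wslab":("any",.010,.07,(.53,.67,-.27,-.16)),
"yellow":("yellow",.01,.06,(.3,.6,-.4,-.1)),"green":("bed",.01,.06,(.48,.72,-.45,-.28)),"red":("red",.01,.06,(.35,.65,-.6,-.38))}
E
python3 - <<'E'
from h import *
hsv,P,im=cloud()
for k,a in ITEMS.items(): print(k,rect(hsv,P,*a))
H2,P2,_=cloud("side")
print("side")
for k,a in ITEMS.items(): print(k,rect(H2,P2,*a))
m=cv2.inRange(hsv,*map(np.array,RNG["blue"]))
n,l,s,c=cv2.connectedComponentsWithStats(m)
print([(s[i,4],c[i].round()) for i in range(1,n) if s[i,4]>60])
for x,y in((331,210),(331,180)): pass
print([hsv[235,v] for v in (312,320,346)], hsv[185,312])
E
```

```text
tray [ 5.704e-01  3.854e-01  1.889e-01  1.710e-01 -2.640e-02  5.000e-03
  2.747e+03]
bed [5.783e-01 1.677e-01 1.868e-01 1.072e-01 2.480e-02 1.170e-02 9.750e+02]
bar [ 5.5550e-01 -3.3600e-02  6.8500e-02  2.0100e-02  1.4803e+00  1.2330e-01
  1.7600e+02]
tubtop [ 5.559e-01 -3.380e-02  1.326e-01  9.820e-02 -1.044e-01  8.230e-02
  1.416e+03]
wbar [ 6.090e-01 -2.347e-01  5.850e-02  2.000e-02  9.020e-02  5.400e-02
  1.330e+02]
wslab [ 6.097e-01 -2.378e-01  1.185e-01  6.320e-02  1.580e-02  1.900e-02
  6.290e+02]
yellow [ 4.496e-01 -2.342e-01  1.131e-01  5.800e-02 -7.300e-03  2.010e-02
  6.840e+02]
green [ 6.151e-01 -3.628e-01  1.110e-01  5.560e-02  1.260e-02  2.020e-02
  5.260e+02]
red [ 5.041e-01 -4.763e-01  1.119e-01  6.000e-02  7.030e-02  2.000e-02
  6.350e+02]
side
tray [ 5.693e-01  3.875e-01  1.906e-01  1.664e-01 -2.380e-02  4.800e-03
  6.634e+03]
bed [5.770e-01 1.711e-01 1.864e-01 1.069e-01 2.370e-02 1.180e-02 1.264e+03]
bar [ 5.5720e-01 -3.3400e-02  6.9100e-02  2.0900e-02  1.4709e+00  1.2310e-01
  2.4500e+02]
tubtop [ 5.579e-01 -3.390e-02  1.350e-01  1.016e-01 -8.790e-02  8.250e-02
  1.598e+03]
wbar [ 6.099e-01 -2.323e-01  5.960e-02  2.340e-02  4.280e-02  5.150e-02
  1.290e+02]
wslab [ 6.103e-01 -2.350e-01  1.186e-01  6.580e-02 -1.020e-02  1.900e-02
  5.600e+02]
yellow [ 4.509e-01 -2.342e-01  1.135e-01  5.940e-02  2.600e-03  1.990e-02
  5.520e+02]
green [ 6.154e-01 -3.596e-01  1.065e-01  5.570e-02  4.000e-04  1.860e-02
  3.260e+02]
red [ 5.042e-01 -4.761e-01  1.120e-01  6.320e-02  7.260e-02  1.850e-02
  3.750e+02]
[(np.int32(1843), array([171.,  70.])), (np.int32(2843), array([200., 204.]))]
[array([ 26,  52, 151], dtype=uint8), array([19, 77, 93], dtype=uint8), array([ 13, 138, 100], dtype=uint8)] [ 24  52 148]
```

```bash
cat >> h.py <<'E'
for k,b in {"yellow":(.3,.54,-.34,-.13),"green":(.5,.72,-.45,-.29),"red":(.38,.62,-.58,-.41)}.items(): ITEMS[k]=("any",.011,.045,b)
def tool(a):
    """orientation with the closing line at world angle a, of the two choices the one with the small last joint"""
    best=None
    def f(pos):
        c=[]
        for o in (down(a-np.pi/2),down(a+np.pi/2)):
            q=inverse_kinematics(pos,o)
            if q is not None: c.append((abs(q[5]),o))
        return min(c,key=lambda t:t[0])[1]
    return f
def force(n=10):
    f=[]
    for _ in range(n): manip.dwell(.03); f.append(manip.state()["contact_force"])
    return np.mean(f,0).round(2)
def to(p,rate=.15): manip.move_linear(np.array(p,float),rate=rate)
def clk(): return round(manip.state()["clock"],1)
E
python3 - <<'E'
from h import *
a=-0.097; c=np.array([.5565,-.0335])
p=[*c,.24]; manip.move_pose(p,tool(a)(p)); 
print(clk(),manip.state()["joint_pos"].round(2),manip.state()["tool_pos"].round(4),force())
hsv,P,im=cloud("top")
for k in("yellow","green","red"): print(k,rect(hsv,P,*ITEMS[k]))
RNG["brown"]=((8,100,30),(18,255,255)); print("rest",rect(hsv,P,"brown",.002,.03,(.4,.7,-.16,.1)))
H2,P2,_=cloud("side"); print("rest",rect(H2,P2,"brown",.002,.03,(.4,.7,-.16,.1)))
to([*c,.088]); manip.set_gripper(.012,40); print(manip.state()["gripper_width"],manip.state()["grasp_force"],force())
to([*c,.17],.08); print(clk(),force(),manip.state()["gripper_width"])
cloud("side","lift")
E
```

```text
2.9 [-0.11  0.04  1.86 -0.    1.24 -0.01] [ 0.5566 -0.0343  0.24  ] [ 0.08 -0.16 -0.23]
yellow [ 4.358e-01 -2.341e-01  1.405e-01  5.750e-02 -6.900e-03  2.010e-02
  8.530e+02]
green [ 6.029e-01 -3.625e-01  1.414e-01  5.980e-02 -1.480e-02  1.990e-02
  8.260e+02]
red [ 4.917e-01 -4.793e-01  1.393e-01  6.160e-02  1.045e-01  2.020e-02
  8.410e+02]
rest [ 5.374e-01  2.910e-02  1.034e-01  1.350e-02 -1.048e-01  1.010e-02
  9.900e+01]
rest [ 5.561e-01 -3.250e-02  1.587e-01  1.318e-01 -1.487e-01  9.800e-03
  6.090e+02]
0.019562119692069217 39.982554288581014 [ 1.57  0.06 -1.26]
7.0 [ 0.18  0.01 -5.93] 0.019515269672787255
```

```bash
cat > shake.py <<'E'
from h import *
import sys
n,A,rate=int(sys.argv[1]),float(sys.argv[2]),float(sys.argv[3])
z=.06+.075+.003   # TCP height with rim ~6 cm up
c=np.array([.570,.3865,z]); d=np.array([np.cos(-.097),np.sin(-.097),0])*A
if np.linalg.norm(manip.state()["tool_pos"][:2]-c[:2])>.05:
    to([*c[:2],.17],.15); print("over",clk(),force())
    to(c,.08)
vm=0
for _ in range(n):
    to(c+d,rate); vm=max(vm,abs(manip.state()["joint_velocities"]).max()); to(c-d,rate)
to(c,.1); manip.dwell(.3); print(clk(),force(),manip.state()["gripper_width"],vm)
E
python3 shake.py 4 .02 .2; python3 shake.py 4 .02 .3; python3 shake.py 4 .022 .4;python3 - <<'E'
from h import *
cloud("top","sh")
E
```

```text
over 10.3 [ 0.1  -0.24 -6.27]
14.6 [-0.28 -0.1  -3.32] 0.019500666574797314 0.032853202788453044
17.8 [ 0.02  0.22 -3.27] 0.01973185029917912 0.0352083208626517
20.8 [-0.16  0.12 -3.27] 0.019826539488815284 0.03170365453616803
```

View pics/sh.png

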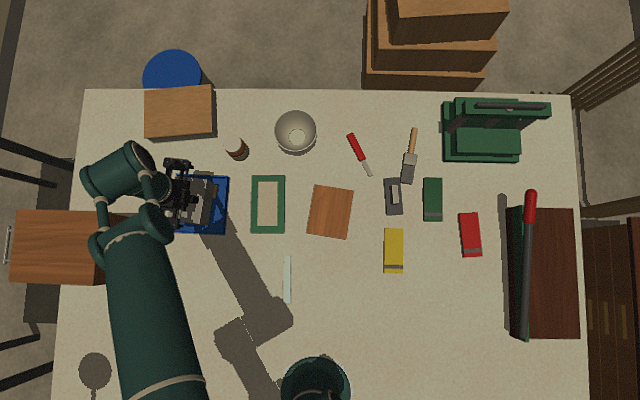

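The tub is held over the tray, and the rest plate at (330,210) is bare. The load fell by about 3 N (three badges) and stayed constant through the two stronger shakes. I'll do one last shake, then return the tub.

```bash
python3 shake.py 4 .03 .5; python3 - <<'E'
from h import *
c=np.array([.5565,-.0335])
to([.57,.3865,.17],.15)
RNG["brown"]=((8,100,30),(18,255,255)); hsv,P,_=cloud("top"); print("rest",rect(hsv,P,"brown",.002,.03,(.4,.7,-.16,.1)))
print(rect(hsv,P,"any",.012,.03,(.5,.64,.32,.45)))
to([*c,.17],.2); print(force()); to([*c,.095],.1); to([*c,.088],.03); print(force())
manip.set_gripper(.06); to([*c,.25],.2)
p=[.5,-.05,.3]
cloud("side","tubback"); print(clk(),force(),manip.state()["gripper_width"])
hsv,P,_=cloud("side")
for k in ITEMS: print(k,rect(hsv,P,*ITEMS[k]))
E
```

```text
24.1 [ 0.11 -0.08 -3.36] 0.01945319452150144 0.035831281466656324
rest [ 5.571e-01 -3.290e-02  1.598e-01  1.285e-01 -1.416e-01  9.900e-03
  1.959e+03]
[ 6.0640e-01  3.5190e-01  2.3000e-02  1.4200e-02 -1.0106e+00  1.3000e-02
  2.0000e+01]
[-0.08  0.32 -3.32]
[ 0.04 -0.15 -3.37]
30.8 [-0.26  0.18  0.24] 0.060022880132532
tray [ 5.688e-01  3.875e-01  1.904e-01  1.667e-01 -2.260e-02  4.900e-03
  5.445e+03]
bed [5.769e-01 1.706e-01 1.864e-01 1.075e-01 2.620e-02 1.180e-02 1.263e+03]
bar [ 5.5600e-01 -3.3100e-02  6.9900e-02  2.0700e-02  1.4512e+00  1.2330e-01
  2.4400e+02]
tubtop [ 5.565e-01 -3.390e-02  1.344e-01  1.002e-01 -8.940e-02  8.240e-02
  1.609e+03]
wbar [ 6.097e-01 -2.320e-01  5.980e-02  2.170e-02  8.590e-02  5.140e-02
  1.300e+02]
wslab [ 6.101e-01 -2.327e-01  1.229e-01  5.220e-02  1.045e-01  1.930e-02
  5.320e+02]
yellow [ 4.377e-01 -2.348e-01  1.417e-01  6.150e-02  3.200e-03  2.000e-02
  7.610e+02]
green [ 5.975e-01 -3.597e-01  1.322e-01  6.320e-02 -5.400e-03  1.850e-02
  4.920e+02]
red [ 4.911e-01 -4.779e-01  1.414e-01  6.180e-02  7.560e-02  1.850e-02
  5.370e+02]
```

View pics/tubback.png

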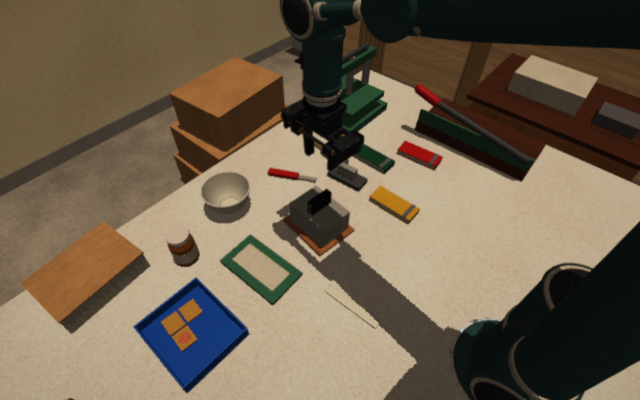

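The three badges lie in the tray at about (173,323), (190,310) and (185,337), and the tub is back on its rest. There is no blue notebook, so three notebooks go on the pile.

```bash
cat >> h.py <<'E'
BED=np.array([.5775,.1693]); BYAW=.025
def pick_place(key,i):
    """notebook key becomes layer i of the pile"""
    hsv,P,_=cloud("top"); r=rect(hsv,P,*ITEMS[key]); print(key,r)
    assert abs(r[2]-.14)<.008 and abs(r[3]-.06)<.008
    c,a=r[:2],r[4]+np.pi/2
    p=[*c,.15]; manip.set_gripper(.086); manip.move_pose(p,tool(a)(p)); to([*c,.03],.15)
    to([*c,.006],.06); manip.set_gripper(.045,25); w=manip.state()["gripper_width"]
    to([*c,.25],.2); print("held",w,manip.state()["gripper_width"],force(3))
    p=[*BED,.25]; manip.move_pose(p,tool(BYAW+np.pi/2)(p))
    z=.012+.02*i+.006+.001; to([*BED,z+.03],.2); to([*BED,z],.04); print(force(3))
    manip.set_gripper(.086); to([*BED,.25],.2); print(clk())
E
python3 - <<'E'
from h import *
to([.5,-.05,.3],.2) if 0 else None
pick_place("yellow",0)
p=[.62,-.02,.3]; manip.move_pose(p,tool(np.pi/2)(p))
hsv,P,_=cloud("top","b1"); print([rect(hsv,P,"any",.02,.05,(.45,.7,.05,.3))]+[rect(hsv,P,*ITEMS[k]) for k in("bed","green","red","wslab","wbar")])
E
```

```text
yellow [ 4.359e-01 -2.343e-01  1.405e-01  5.780e-02 -2.000e-04  1.990e-02
  8.520e+02]
held 0.05805689017853193 0.05777882469476246 [-0.28  0.14 -1.98]
[-0.06 -0.   -1.08]
42.4
[array([ 5.747e-01,  1.784e-01,  1.397e-01,  4.220e-02, -2.450e-02,
        3.210e-02,  3.560e+02]), array([5.786e-01, 1.879e-01, 1.879e-01, 6.640e-02, 2.600e-02, 1.190e-02,
       4.160e+02]), array([ 6.025e-01, -3.623e-01,  1.407e-01,  6.060e-02, -2.690e-02,
        2.000e-02,  8.300e+02]), array([ 4.916e-01, -4.788e-01,  1.390e-01,  6.130e-02,  9.690e-02,
        2.010e-02,  8.430e+02]), array([ 6.092e-01, -2.387e-01,  1.176e-01,  6.450e-02,  2.320e-02,
        1.870e-02,  6.300e+02]), array([ 6.093e-01, -2.349e-01,  5.820e-02,  2.070e-02,  8.120e-02,
        5.350e-02,  1.320e+02])]
```

View pics/b1.png

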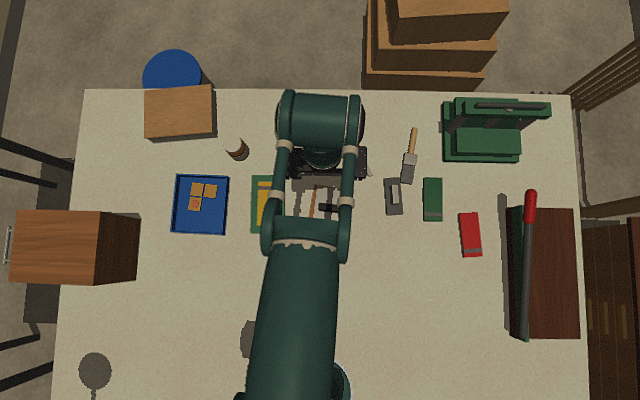

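The arm covers the bed from here (yellow edge at 262,205), so I'll check the pile while reaching for the next notebook.

```bash
python3 - <<'E'
from h import *
p=[.55,-.42,.3]; manip.move_pose(p,tool(np.pi/2)(p))
hsv,P,_=cloud("top","b2"); print([rect(hsv,P,"any",.022,.05,(.45,.7,.05,.3)),rect(hsv,P,*ITEMS["bed"])])
hsv,P,_=cloud("side"); print([rect(hsv,P,"any",.022,.05,(.45,.7,.05,.3)),rect(hsv,P,*ITEMS["bed"])])
hsv,P,_=cloud("side"); print([rect(hsv,P,*ITEMS[k]) for k in("green","red")])
E
```

```text
[array([5.748e-01, 1.695e-01, 1.390e-01, 5.960e-02, 1.870e-02, 3.170e-02,
       8.040e+02]), array([5.787e-01, 1.678e-01, 1.878e-01, 1.072e-01, 2.620e-02, 1.180e-02,
       9.380e+02])]
[array([5.769e-01, 1.687e-01, 1.419e-01, 5.980e-02, 1.420e-02, 3.200e-02,
       1.167e+03]), array([5.767e-01, 1.709e-01, 1.855e-01, 1.069e-01, 2.150e-02, 1.180e-02,
       1.099e+03])]
[array([ 6.025e-01, -3.602e-01,  1.420e-01,  6.330e-02, -7.700e-03,
        1.830e-02,  5.470e+02]), array([ 4.908e-01, -4.785e-01,  1.420e-01,  6.380e-02,  1.048e-01,
        1.850e-02,  5.410e+02])]
```

```bash
python3 - <<'E'
from h import *
p=[.5775,.05,.3]; manip.move_pose(p,tool(np.pi/2)(p))
pick_place("green",1)
pick_place("red",2)
p=[.5,-.45,.3]; manip.move_pose(p,tool(np.pi/2)(p))
hsv,P,_=cloud("top","b3"); print([rect(hsv,P,"any",l,l+.018,(.45,.7,.05,.3)) for l in(.024,.044,.063)])
print([rect(hsv,P,*ITEMS[k]) for k in("wslab","wbar")])
hsv,P,_=cloud("side","b3s"); print([rect(hsv,P,"any",l,l+.018,(.45,.7,.05,.3)) for l in(.063,)],[rect(hsv,P,*ITEMS[k]) for k in("wslab","wbar")])
E
```

```text
green [ 6.024e-01 -3.624e-01  1.413e-01  5.980e-02 -1.840e-02  2.010e-02
  8.320e+02]
held 0.05765996036714272 0.057656804032269915 [ 0.25 -0.25 -1.52]
[ 0.53 -0.13 -1.46]
60.4
red [ 4.918e-01 -4.793e-01  1.393e-01  6.240e-02  9.860e-02  2.010e-02
  8.400e+02]
held 0.05792162857155579 0.05743825597262765 [ 0.05  0.12 -2.05]
[-0.09  0.04 -1.49]
72.5
[array([ 5.183e-01,  1.558e-01,  7.780e-02,  3.900e-02, -7.998e-01,
        3.420e-02,  3.600e+01]), array([ 5.659e-01,  1.446e-01,  1.483e-01,  5.230e-02, -3.763e-01,
        5.420e-02,  6.700e+01]), array([5.771e-01, 1.699e-01, 1.375e-01, 5.880e-02, 1.630e-02, 7.170e-02,
       8.520e+02])]
[array([ 6.094e-01, -2.380e-01,  1.176e-01,  6.240e-02,  2.210e-02,
        1.900e-02,  6.280e+02]), array([ 6.096e-01, -2.345e-01,  5.820e-02,  2.010e-02,  8.390e-02,
        5.400e-02,  1.340e+02])]
[array([5.781e-01, 1.689e-01, 1.417e-01, 5.940e-02, 1.920e-02, 7.200e-02,
       1.221e+03])] [array([ 6.096e-01, -2.330e-01,  1.195e-01,  6.600e-02, -2.210e-02,
        1.930e-02,  5.540e+02]), array([ 6.099e-01, -2.326e-01,  5.970e-02,  2.180e-02,  8.580e-02,
        5.140e-02,  1.320e+02])]
```

View pics/b3s.png

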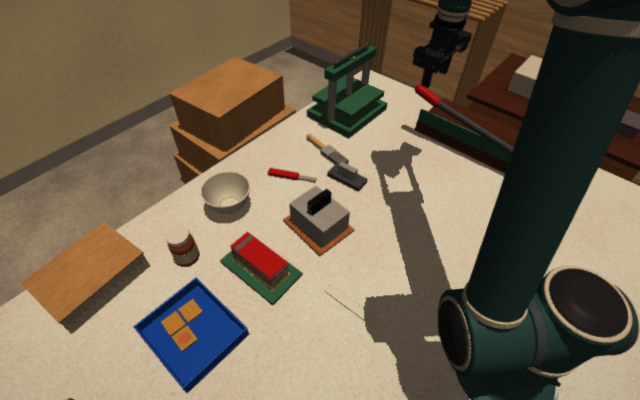

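View pics/b3.png

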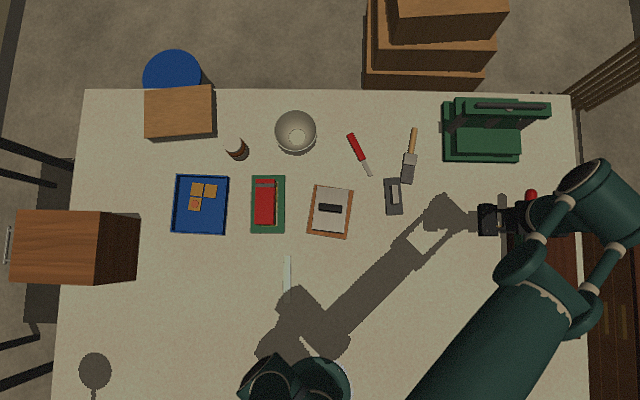

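The three-notebook pile sits squarely on the bed in both views: (262,262) in the side view and (265,203) in the top view. The weight at (393,196) hasn't moved, so it goes on next.

```bash
python3 - <<'E'
from h import *
hsv,P,_=cloud("top"); r=rect(hsv,P,*ITEMS["wbar"]); print(r)
c=r[:2]+[0,.001]; p=[*c,.15]; manip.set_gripper(.045); manip.move_pose(p,tool(.085+np.pi/2)(p))
to([*c,.06]); to([*c,.0215],.06); manip.set_gripper(.012,50); print(manip.state()["gripper_width"])
to([*c,.25],.15); print(force(5),manip.state()["gripper_width"])
T=BED+[0,.0]
p=[*T,.25]; manip.move_pose(p,tool(BYAW+np.pi/2)(p)); to([*T,.12],.15); to([*T,.0945],.04); print(force(5))
manip.set_gripper(.04); to([*T,.25],.15)
p=[.5,-.45,.3]; manip.move_pose(p,tool(np.pi/2)(p)); print(clk())
hsv,P,_=cloud("top","f"); print([rect(hsv,P,"any",l,l+d,(.45,.7,.05,.3)) for l,d in((.063,.018),(.082,.018),(.115,.02))],[rect(hsv,P,*ITEMS[k]) for k in("bar","tubtop","bed")])
hsv,P,_=cloud("side","fs"); print([rect(hsv,P,"any",l,l+d,(.45,.7,.05,.3)) for l,d in((.063,.018),(.082,.018),(.115,.02))])
E
```

```text
[ 6.088e-01 -2.346e-01  5.870e-02  2.010e-02  7.090e-02  5.340e-02
  1.340e+02]
0.019583847213848586
[ 0.55 -0.05 -7.89] 0.019490630280593946
[-0.15  0.07 -7.66]
88.5
[array([5.771e-01, 1.691e-01, 1.373e-01, 5.880e-02, 2.110e-02, 7.200e-02,
       1.710e+02]), array([5.731e-01, 1.692e-01, 1.186e-01, 5.320e-02, 1.720e-02, 8.950e-02,
       5.000e+02]), array([5.746e-01, 1.692e-01, 5.990e-02, 2.110e-02, 3.920e-02, 1.254e-01,
       1.620e+02])] [array([ 5.5470e-01, -3.3700e-02,  6.9000e-02,  2.0100e-02,  1.4817e+00,
        1.2370e-01,  1.7800e+02]), array([ 5.553e-01, -3.380e-02,  1.326e-01,  9.800e-02, -1.010e-01,
        8.240e-02,  1.418e+03]), array([5.789e-01, 1.675e-01, 1.878e-01, 1.074e-01, 2.400e-02, 1.170e-02,
       7.750e+02])]
[array([5.785e-01, 1.691e-01, 1.414e-01, 5.900e-02, 1.930e-02, 7.210e-02,
       2.900e+02]), array([5.761e-01, 1.699e-01, 1.222e-01, 5.250e-02, 3.810e-02, 8.980e-02,
       6.700e+02]), array([5.754e-01, 1.694e-01, 6.030e-02, 2.080e-02, 5.360e-02, 1.254e-01,
       2.330e+02])]
```

View pics/fs.png

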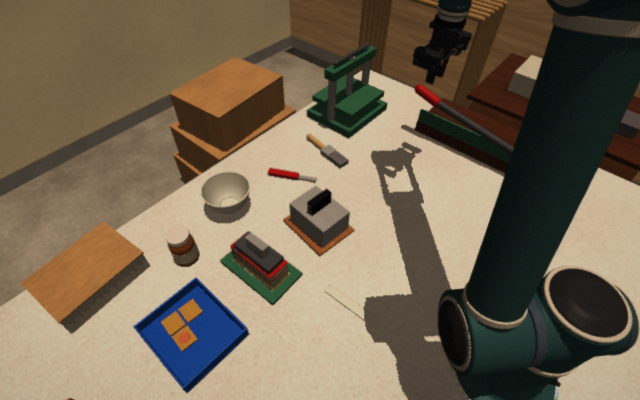

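The weight stands centred on the pile at (260,252), three badges are in the tray, the tub is on its rest, and the other objects haven't moved. I'm handing the job in.

```bash
python3 -c "
from h import *
print(order.close_job())"
```

```text
the job is handed in; nothing more can be done
None
```

The job is handed in, verdict not shown: three badges are in the tray, the empty tub is on its rest, and the red, green and yellow notebooks are stacked on the bed with the weight centred on top; the middle (green) one's alignment wasn't measured after placing.

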